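# Set the aperture ring of the blue plate camera

## Robot

A 6-joint arm with a two-finger parallel gripper is mounted at the origin on a cart in front of the work surface, level with it; the furniture and walls round the work are solid. World frame = base frame: x ahead of the robot, y to its left, z up, the work surface at z = 0. Lengths are in m, angles in rad, forces in N, time in s.
With the tool pointing down it reaches from about 0.225 to 0.875 m from the base axis. Payload 3.4 kg.
Tool frame: the origin (TCP) lies midway between the tips of the shut fingers; the grasp point (between the pads) lies 19 mm behind it (grip_depth is the distance from the TCP to the grasp point, in m); z points along the fingers, y is the line along which they close (so a half turn about z gives the same grasp; the last joint's range is limited). The gripper opens to 85 mm and grips with 20 to 120 N. Pads are 22 mm wide; open, the fingers measure 114 mm over their backs; the gripper's body (76 mm by 85 mm) begins 54 mm behind the grasp point. The pads swing forward as they close: fully open they stand 13 mm farther back than shut.
Start: joints at [1, 0.276, 1.505, -0, 1.361, -0.121], TCP at [0.25, 0.518, 0.231] pointing down, gripper open.
Joint ranges: [-2.89, 2.89], [-0.75, 2.08], [0.22, 2.7], [-1.18, 4.32], [0.11, 2.71], [-2.7, 2.7]. Speed limits (rad/s): [2.57, 2.57, 3.14, 3.14, 3.14, 3.14].

## Interface

Orientations are given as a unit quaternion [x, y, z, w].
In Python, from cell import * gives the robot as it stands.
- The arm moves only by the tool arm_command, never from a script. Its argument "deltas" is a list of rows, each an object with "claw": the gripper's target within -1 to 1 (fully open at 1, half-way at 0, shut at -1); "translation": the shift along the tool's x, y, z in mm, a list of three; "twist": the turn about the tool's z in degrees. In form: [{"claw": claw, "translation": [dx, dy, dz], "twist": twist}, ...]. A call has 1 to 12 rows; each row shifts and turns the commanded pose from where the row before left it, along the tool's axes as they then stand; what a row does not reach is not made up. A row lasts 1/8 s, in which the tool goes at most 62.5 mm and 10.7 degrees, less where a joint would pass 70% of its speed; a pose out of reach is approached as far as the arm can. A call is refused whole if a number of a shift passes 62.5 or a number of a turn 10.7, either way. A call with a gripper value outside its range is refused whole. The fingers move at their own pace and stop on an object; the grip force is fixed at half the most. Time passes only in rows, so rows that do not move let the fingers close. It gives the time, the measured TCP pose, the force, the opening and the grip force at its end, in the units of the state.
- sense(): the state, without advancing time (a new reading comes with each control period).
- grab_frame(name): name is "scene" or "side" or "wrist"; returns (picture, depth): 384x512x3 uint8, red, green, blue; 384x512 float32, m along the optical axis (not along the pixel's ray), 0 where there is no reading.
- camera_info(name): a dict with "K" (3x3 intrinsics, pixels), "k1" (the pictures are not rectified: a ray, as slopes to the right and down, at radius r is drawn at 1 + k1 r^2 times it, then the intrinsics apply), "rvec" (rotation vector, rad) and "tvec" (3), from world to camera coordinates, as OpenCV has them; the wrist camera has in their place "mount" (4x4, takes a point from camera to tool coordinates, whose origin is the TCP and whose axes are the flange's). Camera axes: x right, y down, z forward; pixel columns grow to the right and rows downward; lengths in m; the calibration is good to about 2 mm. A picture is of the moment at which its call begins: read the wrist's pose just before it. camera_info takes no time and is no camera call.
- hand_in(): hands the job in; it is judged then, once.
The state is a dict: "time_s": time; "joints": joint angles; "qd": joint speeds; "tau": joint torques, N m; "eef_pos": TCP position; "tool_rot": TCP orientation; "force": force on the tool from outside, world axes, zero at the start; "ft_torque": the same for the moment, N m; "finger_gap": finger opening in m; "grip_force": force on a finger pad.
Only numpy, scipy, OpenCV 4.12 (cv2) and the standard library are available. Lean on these libraries where they do the work, as an engineer would, in place of code of your own. Each camera call takes 0.05 s, during which the arm holds its last target. There are 200 camera calls.

## Task

Set the blue plate camera to its green mark: turn the ribbed ring round its lens barrel until the white tab clicks in over the green mark, then let go. Leave the ring of the orange camera as it is.

Things in the scene. Friction and masses are not known exactly. Their poses are not given: they have to be found in the camera images.
- camera_blue: Bright blue camera box 124x116x40 mm, fixed. Origin: centre of underside, on the worktop; z up; -x its front. On top a black scale disc, radius 53, top z 46, white dots each 30 deg and a green mark at x -45, y 0. On the z axis the fixed barrel, diameter 44, top z 94; foot radius 30, to z 58. Round it the ribbed ring, diameter 55, z 60 to 82, with a white tab out to radius 41.
- aperture_blue (a joint): Angle (rad) of the blue camera's ring about z, + anticlockwise from above. 0: tab on the green mark; at q it points to (-cos q, -sin q) in the camera frame. Range -1.75 to 1.22; clicks every 0.524 (at 0, -0.524, ...), snaps in from 0.2 away; 0.1 N m moves it on. Starts at -0.52 or -1.05. Grip it on its 2 flat grey finger grips, 58 mm apart, each 26 wide, left and right of the tab (at 90 deg).
- camera_orange: The other camera, with bright orange housing; fixed; same shape, size, ring and frame as the blue one. To be left alone.
- aperture_orange (a joint): Angle (rad) of the orange camera's ring, measured as the blue one's; starts at the click near -1.05 and must stay there.

How it is judged:
At the end, for the whole second after the job is handed in: The blue camera's ring rests with its tab within 10 degrees (0.175 rad) of the green mark, released and still, and the orange camera's ring is within about 0.22 rad of its start at -1.05 (value of joint aperture_blue between -0.175 and 0.175 rad and velocity of joint aperture_blue between -0.1 and 0.1 rad/s and value of joint aperture_orange between -1.27 and -0.82 rad); the robot touches nothing.
It fails at once if the orange camera's ring is turned off its click (value of joint aperture_orange below -1.4 rad or value of joint aperture_orange above -0.7 rad).
It also fails if it takes over 35 s, if anything falls off the work surface, if the arm or the gripper's body presses on something with over 40 N, if the wrist force passes 120 N, or if a joint passes its speed limit or range.

## Working session

There is one attempt and no reset: what is moved stays moved. The work goes in short steps, Python scripts to look and compute and a tool call to move; the robot and the scene stay as the last step left them, time stands still between calls to the robot, and variables do not carry over. Pictures are saved under pics/ and viewed, at most 10 in all, crops included, and the job is handed in when it is done.

Besides the shell and the picture viewer there is one more tool, called after "Call:" by a JSON object that holds its "op" and its "data", one argument or row to a line. arm_command: Moves the arm, as the interface text tells. Its arguments: {"type":"object","properties":{"deltas":{"type":"array","items":{"type":"object","properties":{"claw":{"type":"number"},"translation":{"type":"array","items":{"type":"number"}},"twist":{"type":"number"}}}}},"required":["deltas"]}

```bash
mkdir -p pics; cat > h.py <<'E'
from cell import *
import numpy as np, cv2
from scipy.spatial.transform import Rotation as R
def snap(n,f):
    s=sense(); p,d=grab_frame(n); cv2.imwrite(f'pics/{f}.png',p[:,:,::-1]); np.savez(f'{f}.npz',p=p,d=d,pos=s['eef_pos'],rot=s['tool_rot']); return s
def world(n,f,pts):
    z=np.load(f+'.npz'); c=camera_info(n); K=np.array(c['K'],float)
    u=np.array(pts,float).reshape(-1,1,2)
    xy=cv2.undistortPoints(u,K,np.array([c['k1'],0,0,0],float)).reshape(-1,2)
    return xy,z,c
def towld(n,xyz,z,c):
    if n=='wrist':
        M=np.array(c['mount']); t=xyz@M[:3,:3].T+M[:3,3]
        return R.from_quat(z['rot']).apply(t)+z['pos']
    Rm=cv2.Rodrigues(np.array(c['rvec'],float))[0]
    return (xyz-np.array(c['tvec']).ravel())@Rm
def depthpts(n,f,pts):
    xy,z,c=world(n,f,pts); d=np.array([z['d'][int(round(v)),int(round(u))] for u,v in pts])
    return towld(n,np.c_[xy*d[:,None],d],z,c)
def planepts(n,f,pts,h):
    xy,z,c=world(n,f,pts); a=towld(n,np.c_[xy,np.ones(len(xy))],z,c); o=towld(n,np.zeros((1,3)),z,c)
    return o+(a-o)*((h-o[:,2])/(a-o)[:,2])[:,None]
E
python3 - <<'E'
from h import *
s=snap('scene','s1');snap('side','d1');print(s)
a=[cv2.imread(f'pics/{k}.png') for k in('s1','d1')]
cv2.imwrite('pics/b1.png',cv2.resize(np.vstack(a),(400,600)) if 0 else cv2.resize(a[0],(800,600)))
E
```

```text
{'time_s': 0.0, 'joints': array([ 1.00000448e+00,  2.76589707e-01,  1.50614104e+00,  9.77771411e-06,
        1.36071656e+00, -1.20982078e-01]), 'qd': array([-0.00144559,  0.00044437, -0.00035545,  0.00189395, -0.00077482,
       -0.00145963]), 'tau': array([-1.64764631e-03, -4.16771579e+01, -2.45809346e+01, -5.41062832e-05,
        1.11685271e-02, -4.85046303e-05]), 'eef_pos': array([0.24970584, 0.5173516 , 0.23043959]), 'tool_rot': array([ 2.23014546e-01,  9.74814676e-01, -8.70781716e-04, -3.18888784e-04]), 'force': array([0.38532944, 1.07348939, 0.11316776]), 'ft_torque': array([-0.02418689, -0.01905401,  0.00508661]), 'grip_force': 0.0, 'finger_gap': 0.08523385400197782}
```

View pics/b1.png

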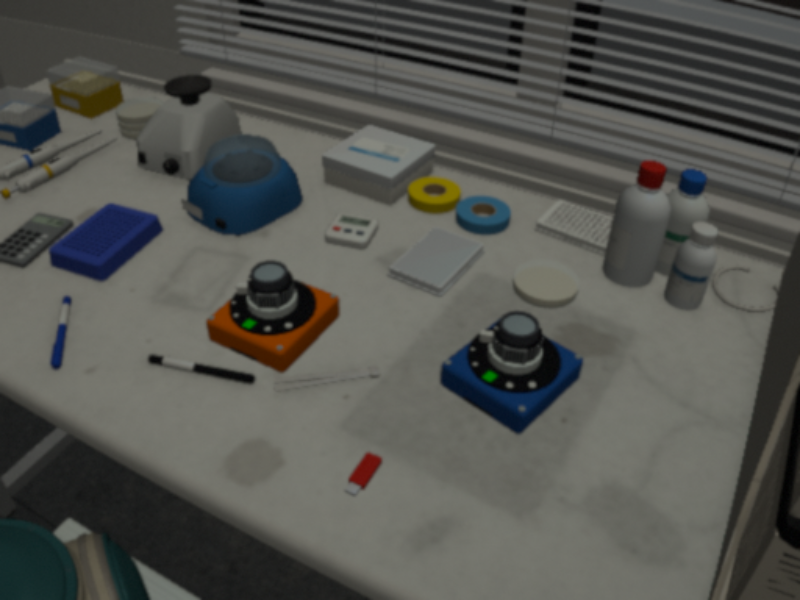

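View pics/d1.png

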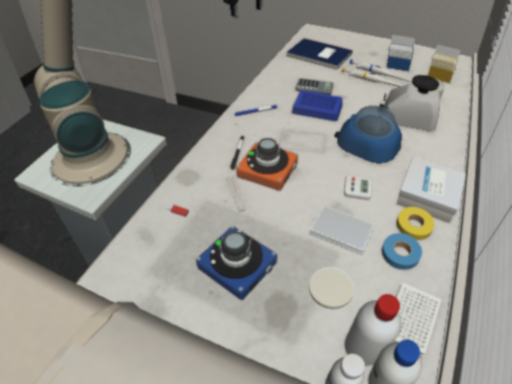

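The blue camera is at the right of the scene view: barrel top (520,324), green mark (490,377), tab (487,337). In the side view its barrel top is at (236,240). The orange camera is at scene (270,272).

```bash
python3 - <<'E'
from h import *
k=.64
c=planepts('scene','s1',[(520*k,324*k)],.094);g=planepts('scene','s1',[(490*k,377*k)],.046);t=planepts('scene','s1',[(487*k,337*k)],.071)
o=planepts('scene','s1',[(270*k,272*k)],.094)
print(c,g,t,o, planepts('side','d1',[(236,240)],.094),planepts('side','d1',[(219,243)],.046))
f=(g-c)[0];print('front az',np.degrees(np.arctan2(f[1],f[0])),np.hypot(f[0],f[1]));f=(t-c)[0];print('tab az',np.degrees(np.arctan2(f[1],f[0])),np.hypot(f[0],f[1]))
r=R.from_quat(sense()['tool_rot']);print(r.as_matrix().round(3)); print(camera_info('wrist')['mount'])
print((r.inv().apply(c-sense()['eef_pos'])*1000).round())
E
```

```text
[[ 0.53758006 -0.15142321  0.094     ]] [[ 0.49383317 -0.1400959   0.046     ]] [[ 0.52520608 -0.12028743  0.071     ]] [[0.47894971 0.13643748 0.094     ]] [[ 0.54312681 -0.14785182  0.094     ]] [[ 0.49598619 -0.13784866  0.046     ]]
front az 165.48331350776314 0.04518958179021216
tab az 111.67385335220871 0.03350450865938866
[[-0.901  0.435 -0.001]
 [ 0.435  0.901 -0.001]
 [ 0.    -0.002 -1.   ]]
[[-5.30159663e-04 -9.62858432e-01 -2.70006219e-01  6.98638765e-02]
 [ 9.99999859e-01 -5.11543186e-04 -1.39315008e-04 -9.28714816e-04]
 [-3.97921152e-06 -2.70006255e-01  9.62858568e-01 -1.41882775e-01]
 [ 0.00000000e+00  0.00000000e+00  0.00000000e+00  1.00000000e+00]]
[[-550. -477.  137.]]
```

Call:
{"op": "arm_command", "data": {
  "deltas": [
    {"claw": 1, "translation": [-46, -40, 0], "twist": 0},
    {"claw": 1, "translation": [-46, -40, 0], "twist": 0},
    {"claw": 1, "translation": [-46, -40, 0], "twist": 0},
    {"claw": 1, "translation": [-46, -40, 0], "twist": 0},
    {"claw": 1, "translation": [-46, -40, 0], "twist": 0},
    {"claw": 1, "translation": [-46, -40, 0], "twist": 0},
    {"claw": 1, "translation": [-46, -40, 0], "twist": 0},
    {"claw": 1, "translation": [-46, -40, 0], "twist": 0},
    {"claw": 1, "translation": [-46, -40, 0], "twist": 0},
    {"claw": 1, "translation": [-46, -40, 0], "twist": 0},
    {"claw": 1, "translation": [-45, -38, 0], "twist": 0},
    {"claw": 1, "translation": [-45, -38, 0], "twist": 0}
  ]
}}

```text
time_s: 1.6
eef_pos: [0.5387, -0.1518, 0.2309]
tool_rot: [0.223, 0.975, 0.0, -0.0]
force: [0.3, 0.4, 0.4]
finger_gap: 0.0856
grip_force: 0.0
```

Call:
{"op": "arm_command", "data": {
  "deltas": [
    {"claw": 1, "translation": [0, 0, 0], "twist": 10},
    {"claw": 1, "translation": [0, 0, 0], "twist": 10},
    {"claw": 1, "translation": [0, 0, 0], "twist": 10},
    {"claw": 1, "translation": [0, 0, 0], "twist": 10},
    {"claw": 1, "translation": [0, 0, 0], "twist": 8},
    {"claw": 1, "translation": [0, 0, 0], "twist": 0},
    {"claw": 1, "translation": [0, 0, 0], "twist": 0}
  ]
}}

```text
time_s: 2.48
eef_pos: [0.5382, -0.1499, 0.231]
tool_rot: [0.599, 0.8, -0.0, -0.0]
force: [0.3, 0.4, 0.9]
finger_gap: 0.0852
grip_force: 0.0
```

```bash
python3 - <<'E'
from h import *
s=snap('wrist','w1');print(s['eef_pos'],s['joints'],R.from_quat(s['tool_rot']).as_matrix().round(3))
cv2.imwrite('pics/w1b.png',cv2.resize(cv2.imread('pics/w1.png'),(800,600)))
E
```

```text
[ 0.5382077  -0.14988066  0.23103173] [-3.96210227e-01  2.51793450e-01  1.53968525e+00  1.07803224e-04
  1.35064904e+00 -6.81446929e-01] [[-0.281  0.96  -0.   ]
 [ 0.96   0.281  0.   ]
 [ 0.    -0.    -1.   ]]
```

View pics/w1b.png

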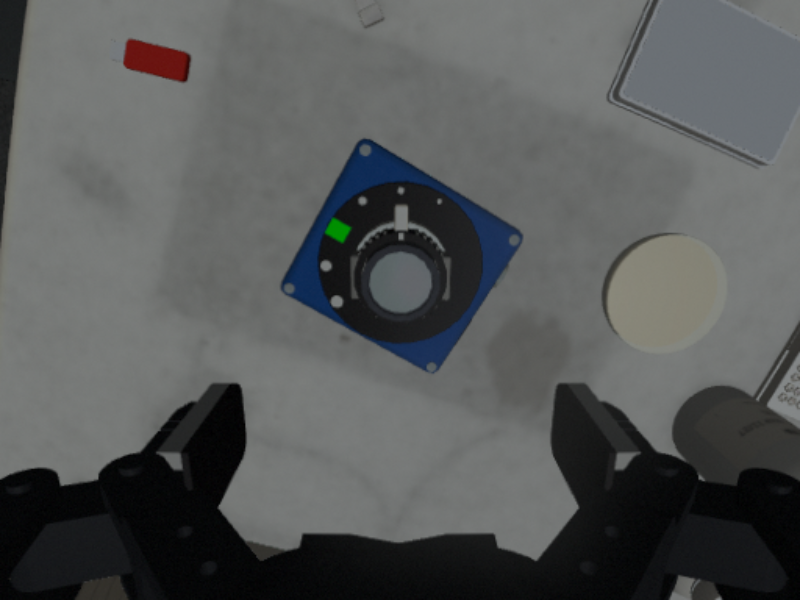

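The wrist view shows the barrel top at (401,282), the tab straight up at (401,216), the green mark at (337,231), and the grips left and right at (354,278) and (447,278). The orientation already lines up.

```bash
python3 - <<'E'
from h import *
k=.64;z=np.load('w1.npz');r=R.from_quat(z['rot'])
c=planepts('wrist','w1',[(401*k,282*k)],.094);g=planepts('wrist','w1',[(337*k,231*k)],.046);t=planepts('wrist','w1',[(401*k,216*k)],.071);gr=planepts('wrist','w1',[(354*k,278*k),(447*k,278*k)],.082)
az=lambda p:np.degrees(np.arctan2(*(p-c)[0][1::-1]))
print(c,g,t,gr,gr.mean(0),az(g),az(t),(r.inv().apply(c-z['pos'])*1000).round(1))
E
```

```text
[[ 0.53771957 -0.14847529  0.094     ]] [[ 0.49333948 -0.1391976   0.046     ]] [[ 0.52836791 -0.11630539  0.071     ]] [[ 0.51212921 -0.15652728  0.082     ]
 [ 0.56317446 -0.14157573  0.082     ]] [ 0.53765184 -0.1490515   0.082     ] 168.19232674420925 106.20893105192809 [[  1.4  -0.  137. ]]
```

Call:
{"op": "arm_command", "data": {
  "deltas": [
    {"claw": 1, "translation": [1, 0, 40], "twist": 0},
    {"claw": 1, "translation": [0, 0, 40], "twist": 0},
    {"claw": 1, "translation": [0, 0, 30], "twist": 0},
    {"claw": 1, "translation": [0, 0, 26], "twist": 0},
    {"claw": 1, "translation": [0, 0, 20], "twist": 0},
    {"claw": 1, "translation": [0, 0, 20], "twist": 0},
    {"claw": 1, "translation": [0, 0, 0], "twist": 0},
    {"claw": 1, "translation": [0, 0, 0], "twist": 0}
  ]
}}

```text
time_s: 3.52
eef_pos: [0.5386, -0.1492, 0.0559]
tool_rot: [0.6, 0.8, 0.0, 0.001]
force: [-0.3, -1.0, 0.9]
finger_gap: 0.0853
grip_force: 0.0
```

Call:
{"op": "arm_command", "data": {
  "deltas": [
    {"claw": 0, "translation": [0, 0, 0], "twist": 0},
    {"claw": 0, "translation": [0, 0, 0], "twist": 0},
    {"claw": 0, "translation": [0, 0, 0], "twist": 0},
    {"claw": 0, "translation": [0, 0, 0], "twist": 0},
    {"claw": 0, "translation": [0, 0, 0], "twist": 0},
    {"claw": 0, "translation": [0, 0, 0], "twist": 0}
  ]
}}

```text
time_s: 4.28
eef_pos: [0.5392, -0.149, 0.0566]
tool_rot: [0.6, 0.8, 0.001, 0.001]
force: [-0.5, 1.5, 6.1]
finger_gap: 0.0568
grip_force: 64.3
```

Gripped at the expected width; next I turn it anticlockwise (negative twist).

Call:
{"op": "arm_command", "data": {
  "deltas": [
    {"claw": 0, "translation": [0, 0, 0], "twist": -6},
    {"claw": 0, "translation": [0, 0, 0], "twist": -6},
    {"claw": 0, "translation": [0, 0, 0], "twist": -6},
    {"claw": 0, "translation": [0, 0, 0], "twist": -6},
    {"claw": 0, "translation": [0, 0, 0], "twist": -6},
    {"claw": 0, "translation": [0, 0, 0], "twist": -6},
    {"claw": 0, "translation": [0, 0, 0], "twist": -6},
    {"claw": 0, "translation": [0, 0, 0], "twist": -6},
    {"claw": 0, "translation": [0, 0, 0], "twist": -6},
    {"claw": 0, "translation": [0, 0, 0], "twist": -6},
    {"claw": 0, "translation": [0, 0, 0], "twist": -1},
    {"claw": 0, "translation": [0, 0, 0], "twist": 0}
  ]
}}

```text
time_s: 5.78
eef_pos: [0.5389, -0.1492, 0.0566]
tool_rot: [0.111, 0.994, -0.0, 0.001]
force: [0.1, 1.2, 5.3]
finger_gap: 0.0567
grip_force: 64.4
```

```bash
python3 - <<'E'
from h import *
s=snap('wrist','w2');print(s['eef_pos'],s['force'],s['ft_torque'],s['grip_force'],s['finger_gap'])
cv2.imwrite('pics/w2b.png',cv2.resize(cv2.imread('pics/w2.png'),(800,600)))
E
```

```text
[ 0.53893316 -0.14923309  0.05664492] [0.1198068  1.15848285 5.27298103] [ 0.29877846  0.03509377 -0.10462754] 64.44041132926941 0.056724374831873065
```

View pics/w2b.png

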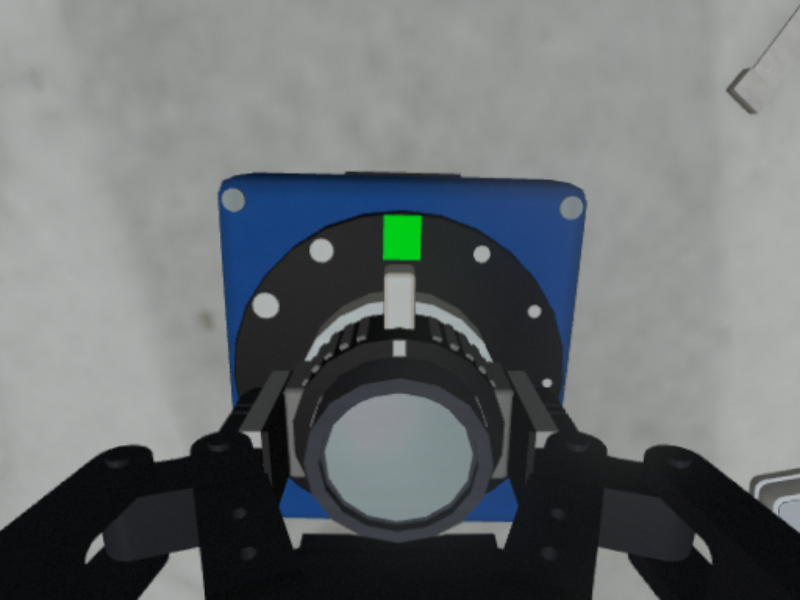

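The tab (399,297) now lines up with the green mark (402,238). I'll open the gripper and retreat.

Call:
{"op": "arm_command", "data": {
  "deltas": [
    {"claw": 1, "translation": [0, 0, 0], "twist": 0},
    {"claw": 1, "translation": [0, 0, 0], "twist": 0},
    {"claw": 1, "translation": [0, 0, 0], "twist": 0},
    {"claw": 1, "translation": [0, 0, 0], "twist": 0},
    {"claw": 1, "translation": [0, 0, 0], "twist": 0},
    {"claw": 1, "translation": [0, 0, -30], "twist": 0},
    {"claw": 1, "translation": [0, 0, -40], "twist": 0},
    {"claw": 1, "translation": [0, 0, -40], "twist": 0},
    {"claw": 1, "translation": [0, 0, -30], "twist": 0},
    {"claw": 1, "translation": [0, 0, 0], "twist": 0},
    {"claw": 1, "translation": [0, 0, 0], "twist": 0}
  ]
}}

```text
time_s: 7.2
eef_pos: [0.5374, -0.1487, 0.1944]
tool_rot: [0.111, 0.994, 0.0, -0.001]
force: [0.5, 0.0, 0.0]
finger_gap: 0.0855
grip_force: 0.0
```

```bash
python3 - <<'E'
from h import *
s=snap('wrist','w3');print(s['eef_pos'],s['force'],s['finger_gap'])
cv2.imwrite('pics/w3b.png',cv2.resize(cv2.imread('pics/w3.png'),(800,600)))
E
```

```text
[ 0.53739322 -0.14873661  0.19437652] [0.52773184 0.01919315 0.03162279] 0.08547051408552386
```

View pics/w3b.png

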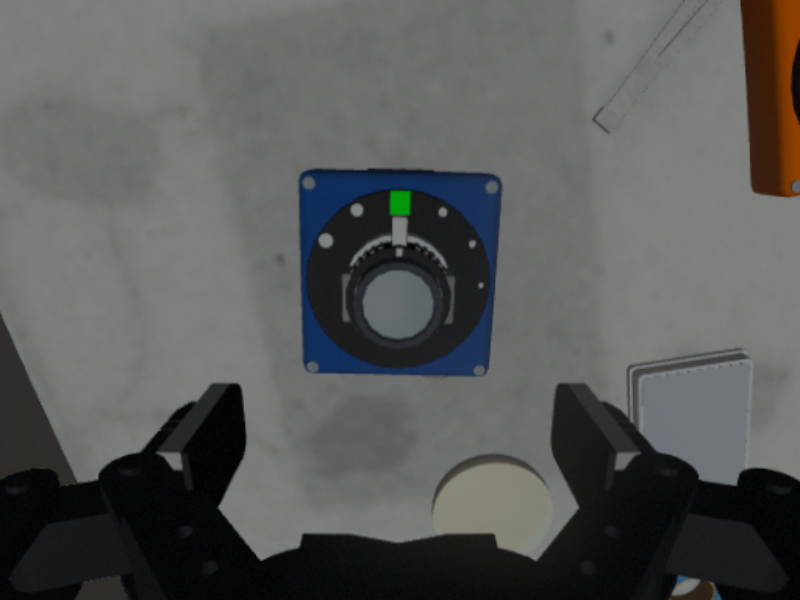

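The tab (400,230) sits over the green mark (400,203), and the gripper is clear of the camera.

```bash
python3 -c "
from cell import *
print(hand_in())"
```

```text
the job is handed in; nothing more can be done
None
```

The blue camera's ring is turned about 60° onto its green mark and released, the orange ring was not touched, and the job is handed in at about 7 s of the 35 s; the hand-in gave no verdict.

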